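# Fold the label stencil over its sheet

### The job

An open candle tin was left standing on the label sheet of the stencil board. With the fingertips gently push the tin off the board so that it stands on the table, without gripping it, lifting it or tipping it over, then tip the half-raised stencil leaf over its spine and press it down flat on the sheet. Leave everything else where it is.

Things in the scene. Friction and masses are not known exactly. Their poses are not given: they have to be found in the camera images.
- board: label stencil board: fixed plywood, 140 mm (x) by 330 mm (y), 5 mm thick, flat on the table; origin at the centre of its underside, z up. A hinge spine with steel knuckles, 14 mm high, runs along its x axis through the middle. Its +y half (roughly the robot's left) bears the flush white label sheet on which the leaf must end; the leaf starts over the -y half
- leaf (a joint): angle of the stencil leaf, rad: 0 flat over the -y half, 1.57 upright, 3.14 flat on the sheet (end stop). It starts half raised, at 0.5 to 0.8. The hinge is stiff (about 0.14 N m), so the 120 g leaf stays at any angle where it is left; it can be pushed up and over by its free edge
- leaf_edge (a point): middle of the leaf's free edge, 150 mm from the hinge axis, in mid-thickness; turns with the leaf. The leaf is an aluminium plate 130 mm wide along the spine and 4 mm thick; a border 48 mm deep at the free edge is solid over the whole width, nearer the spine it has two label windows
- spine (a point): middle of the hinge axis, 9 mm above the table, axes as the board's
- tin: open candle tin of bare metal with wax and a wick in it, round, 68 mm diameter, 46 mm high, 160 g (varies); starts on the label sheet (5 mm above the table); origin at the centre of its underside, z up
- small_tin: small closed black tin, 51 mm diameter, 30 mm high, behind the board; to be left alone; origin at the centre of its underside
- clip: wooden wick clip like a small peg, 16 x 72 x 10 mm, lying in front of the board; to be left alone; origin at the centre of its underside
- roll: roll of blank labels, 78 mm diameter, 34 mm high, farther back; to be left alone; origin at the centre of its underside
- closed_tin: closed brown tin, 70 mm diameter, 48 mm high, farther back on the right; to be left alone; origin at the centre of its underside
- bottle: amber bottle with screw cap, 40 mm diameter, 101 mm high, on the left at the back; to be left alone; origin at the centre of its underside
Things that resemble listed ones, but are neither listed nor needed, are in the scene too. What is shaped like the tin but purple or yellow is not meant.

How it is judged:
On the way, in this order (a step that is already met when the one before it is completed fails the run):
1. the tin stands on the table, wholly off the board, while the leaf is still on its own side (height (world z) of tin between -0.01 and 0.003 m and angle between tin's own z axis and vertical below 0.04 rad and value of joint leaf below 1.4 rad), for 0.2 s.
2. the leaf has been turned over its spine and lies flat on the sheet (value of joint leaf above 3.07 rad), for 0.2 s.
At the end, for the whole second after the job is handed in: The leaf lies flat on the sheet half of the board (within 0.07 rad of its end stop) and the tin stands upright and at rest on the table, with no part of it on the board (value of joint leaf above 3.07 rad and height (world z) of tin between -0.01 and 0.003 m and angle between tin's own z axis and vertical below 0.04 rad and linear speed of tin below 0.01 m/s); the robot touches nothing.
It fails at once if the tin is lifted (more than 15 mm above where it stood) (height (world z) of tin above 0.02 m).
It fails at once if the tin is gripped or shoved hard (over 30 N) (contact force between the fingers and tin above 30 N).
It fails at once if the tin is tipped over or pushed off the table (angle between tin's own z axis and vertical above 0.6 rad or height (world z) of tin below -0.03 m).
It fails at once if one of the other things is moved more than 25 mm (distance of any of small_tin, clip, roll, closed_tin, bottle from where it was at the start of the episode above 0.025 m).
It also fails if it takes over 58 s, if anything falls off the work surface, if the arm or the gripper's body presses on something with over 40 N, if the wrist force passes 120 N, or if a joint passes its speed limit or range.

### The arm

A 7-joint arm with a two-finger parallel gripper is mounted at the origin on a cart in front of the work surface, level with it; the furniture and walls round the work are solid. World frame = base frame: x ahead of the robot, y to its left, z up, the work surface at z = 0. Lengths are in m, angles in rad, forces in N, time in s.
With the tool pointing down it reaches from about 0.425 to 1.025 m from the base axis. Payload 3.6 kg.
Tool frame: the origin (TCP) lies on the centre line of the jaws, within the pads' length; the fingertips stand 14 mm ahead of it and the grasp point (between the pads) lies 5 mm behind it; z points along the fingers, y is the direction in which the jaws open and shut (so a half turn about z gives the same grasp; the last joint's range is limited). The gripper opens to 85 mm and grips with 20 to 120 N. Pads are 22 mm wide; open, the fingers measure 114 mm over their backs; the gripper's body (76 mm by 85 mm) begins 54 mm behind the grasp point. The pads swing forward as they close: fully open they stand 13 mm farther back than shut.
Start: joints at [1.153, 0.591, 0.048, 1.609, -0.033, 0.943, -0.034], TCP at [0.231, -0.687, 0.245] pointing down, gripper open.
Joint ranges: [-2.69, 2.69], [-0.47, 2.24], [-1.27, 1.36], [0.19, 2.51], [-1.53, 4.68], [0.08, 2.07], [-3.09, 3.09]. Speed limits (rad/s): [2.57, 2.57, 3.14, 3.14, 3.14, 3.14, 3.14].

### API

Orientations are given as a unit quaternion [w, x, y, z].
In Python, from bench import monitor, eyes, manip, search_frame gives the robot as it stands.
- The arm moves only by the tool move_arm, never from a script. Its argument "series" is a list of rows, each a list of 7 numbers: the finger opening in mm, from 0 to 85.4, then the shift along the tool's x, y, z in mm, then the turn, a rotation vector about the tool's x, y, z in degrees. In form: [[claw, tx, ty, tz, rx, ry, rz], ...]. A call has exactly 10 rows; each row is the pose to reach, as a shift and turn from the pose measured when the call began, along the tool's axes at that moment; what a row does not reach only later rows make up. A row lasts 1/12 s, in which the tool goes at most 41.7 mm and 7.16 degrees, less where a joint would pass 70% of its speed; a pose out of reach is approached as far as the arm can. A call with a gripper value outside its range is refused whole. The fingers move at their own pace and stop on an object; "squeeze" is the grip in N (left out, the last holds). Time passes only in rows, so rows that repeat a pose let the fingers close, or fill a call up. It gives the time, the measured TCP pose, the force and the opening at its end, in the units of the state.
- monitor.get_state(): the state, without advancing time (a new reading comes with each control period).
- eyes.capture(name): name is "scene" or "top" or "wrist"; returns a dict with "color" (480x640x3 uint8, red, green, blue), "range_z" (480x640 float32, m along the optical axis (not along the pixel's ray), 0 where there is no reading), "fov_y" (degrees; the focal length in pixels is half the picture's height over the tangent of half this angle, whatever the lens; pixels are square), "cx", "cy" (the principal point, pixels), "T" (4x4, takes a point from camera to world coordinates); the wrist camera has in their place "hand_eye" (4x4, takes a point from camera to tool coordinates, whose origin is the TCP and whose axes are the flange's). Camera axes: x right, y down, z forward; pixel columns grow to the right and rows downward; lengths in m; the calibration is good to about 2 mm. The wrist camera is an equidistant fisheye: a pixel r from the principal point sees the ray r / f radians off the axis. A picture is of the moment at which its call begins: read the wrist's pose just before it.
- manip.finish_job(): hands the job in, once; it reports no verdict.
Trained networks look in a picture, given as the dict that the camera call returned (one of the last four; its "shot" number tells which), for a name from the list of things; names that differ only in an ending like _2 or _b are one class to them, and where a whole thing is asked for, a point or a joint stands for the part that bears it (a point fixed in the world has none). Each returns a list of dicts, best first, with "conf" (0 to 1); they miss things now and then, are a little off and sometimes report something else, mostly with a low value. They report only what shows in the picture. A call takes as long as a camera call. They do not tell look-alikes from the thing itself.
- search_frame(query, picture): "centre" ([column, row] in pixels, amid what is visible of it).
The state is a dict: "time_s": time; "qpos": joint angles; "qvel": joint speeds; "effort": joint torques, N m; "ee_pos": TCP position; "orientation": TCP orientation; "ft_force": force on the tool from outside, world axes, zero at the start; "ft_torque": the same for the moment, N m; "width": finger opening in m.
Only numpy, scipy, OpenCV 4.12 (cv2) and the standard library are available. Lean on these libraries where they do the work, as an engineer would, in place of code of your own. Each camera call takes 0.05 s, during which the arm holds its last target. There are 200 camera calls.

## Working session

There is one attempt and no reset: what is moved stays moved. The work goes in short steps, Python scripts to look and compute and a tool call to move; the robot and the scene stay as the last step left them, time stands still between calls to the robot, and variables do not carry over. Pictures are saved under pics/ and viewed, about 8 in all and at most 12, crops included, and the job is handed in when it is done.

Besides the shell and the picture viewer there is one more tool, called after "Request:" by a JSON object that holds its "name" and its "arguments", one argument or row to a line. move_arm: Moves the arm, as the interface text tells. Its arguments: {"type":"object","properties":{"series":{"type":"array","items":{"type":"array","items":{"type":"number"}}},"squeeze":{"type":"number"}},"required":["series"]}

```bash
mkdir -p pics; ls; cat > h.py <<'E'
import numpy as np, cv2
from bench import monitor, eyes, manip, search_frame
from scipy.spatial.transform import Rotation as R
def f(p): return 240/np.tan(np.radians(p['fov_y'])/2)
def cloud(p):
    v,u=np.mgrid[0:480,0:640]; z=p['range_z']; F=f(p)
    c=np.stack([(u-p['cx'])/F*z,(v-p['cy'])/F*z,z],-1)
    w=c@p['T'][:3,:3].T+p['T'][:3,3]; w[z==0]=np.nan
    return w
def pose():
    s=monitor.get_state(); q=s['orientation']
    return s,np.array(s['ee_pos']),R.from_quat([q[1],q[2],q[3],q[0]])
def save(n,im): cv2.imwrite('pics/'+n+'.png',im[...,::-1])
E
python3 - <<'E'
from h import *
s,p,r=pose(); print(s['time_s'],p,r.as_matrix().round(3),s['width'],s['ft_force'])
ps=[]
for n in('scene','top'):
    c=eyes.capture(n); save(n+'0',c['color']); w=cloud(c); np.save(n+'w.npy',w)
    print(n,c['T'].round(3).tolist(),c['fov_y'])
    for q in('board','leaf','tin','small_tin','clip','roll','closed_tin','bottle'):
        try:
            for d in search_frame(q,c)[:3]:
                u,v=np.round(d['centre']).astype(int); print(q,(u,v),round(d['conf'],2),w[v,u].round(3))
        except Exception as e: print(q,e)
E
```

```text
pics
0.0 [ 0.23112244 -0.68634263  0.24415477] [[ 0.948  0.319 -0.001]
 [ 0.319 -0.948  0.002]
 [-0.    -0.002 -1.   ]] 0.08532109945899419 [0.2509676  0.25915499 1.44818978]
scene [[-0.698, -0.509, 0.504, -0.031], [-0.716, 0.49, -0.497, 0.714], [0.006, -0.708, -0.706, 0.942], [0.0, 0.0, 0.0, 1.0]] 52.972941501690165
board (np.int64(366), np.int64(232)) 0.98 [ 0.563 -0.055  0.023]
leaf (np.int64(377), np.int64(209)) 0.81 [ 0.572 -0.106  0.07 ]
tin (np.int64(242), np.int64(276)) 0.88 [0.667 0.294 0.03 ]
tin (np.int64(329), np.int64(248)) 0.83 [0.579 0.075 0.04 ]
tin (np.int64(316), np.int64(306)) 0.61 [0.468 0.229 0.035]
small_tin (np.int64(336), np.int64(213)) 0.54 [ 0.67  -0.046  0.03 ]
clip (np.int64(377), np.int64(264)) 0.42 [0.473 0.001 0.005]
roll (np.int64(303), np.int64(204)) 0.89 [ 0.763 -0.004  0.031]
closed_tin (np.int64(352), np.int64(180)) 0.85 [ 0.73  -0.176  0.046]
bottle (np.int64(193), np.int64(298)) 0.92 [0.677 0.428 0.05 ]
bottle (np.int64(378), np.int64(210)) 0.47 [ 0.563 -0.098  0.077]
top [[-0.008, -0.981, 0.194, 0.396], [-1.0, 0.007, -0.005, 0.093], [0.004, -0.194, -0.981, 1.174], [0.0, 0.0, 0.0, 1.0]] 46.5911512323498
board (np.int64(427), np.int64(256)) 0.7 [ 0.569 -0.116  0.088]
board (np.int64(392), np.int64(262)) 0.57 [ 0.566 -0.054  0.03 ]
leaf (np.int64(426), np.int64(258)) 0.66 [ 0.565 -0.114  0.085]
tin (np.int64(223), np.int64(215)) 0.83 [0.668 0.299 0.033]
tin (np.int64(332), np.int64(254)) 0.74 [0.583 0.071 0.035]
tin (np.int64(256), np.int64(305)) 0.55 [0.479 0.226 0.033]
small_tin (np.int64(393), np.int64(206)) 0.96 [ 0.685 -0.059  0.034]
small_tin (np.int64(392), np.int64(266)) 0.72 [ 0.558 -0.053  0.031]
clip (np.int64(370), np.int64(304)) 0.56 [ 0.482 -0.009 -0.001]
roll (np.int64(371), np.int64(166)) 0.94 [ 0.785 -0.018 -0.001]
closed_tin (np.int64(461), np.int64(178)) 0.71 [ 0.74  -0.202  0.05 ]
bottle (np.int64(162), np.int64(200)) 0.97 [0.69  0.415 0.078]
```

View pics/top0.png

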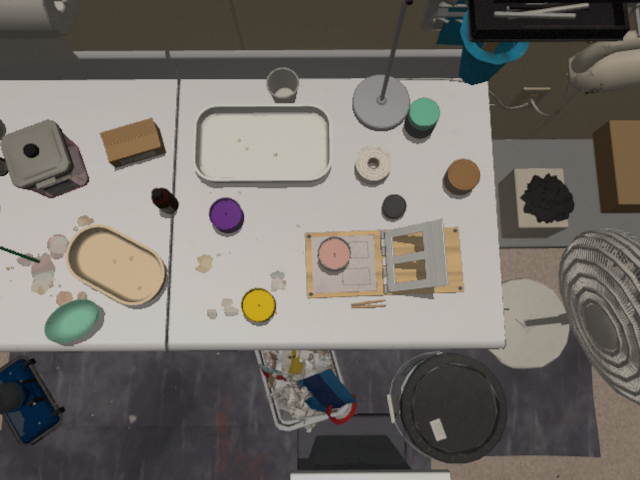

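View pics/scene0.png

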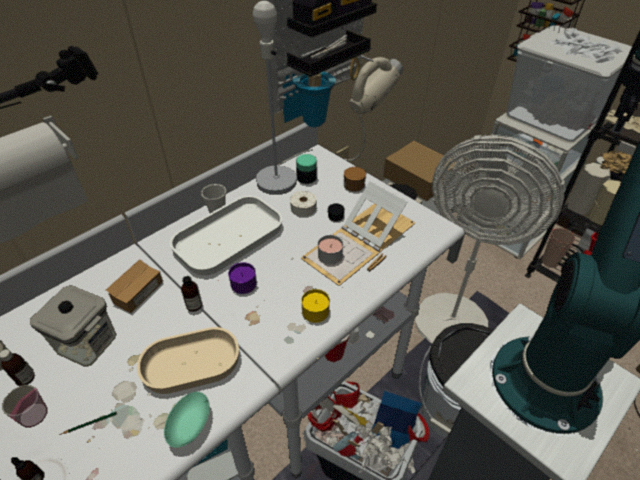

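The top view shows the tin at (333,254) on the sheet. The board runs from about (306,232) to (463,295), with the raised leaf at (426,258). The table to the +y side is free between purple (226,215) and yellow (258,305). Next I fit the geometry.

```bash
python3 - <<'E'
from h import *
for n in('scene','top'):
    w=np.load(n+'w.npy').reshape(-1,3); w=w[np.isfinite(w[:,0])]
    def circ(c,z0,z1,r):
        m=(np.hypot(w[:,0]-c[0],w[:,1]-c[1])<r)&(w[:,2]>z0)&(w[:,2]<z1); q=w[m]
        (x,y),R_=cv2.minEnclosingCircle(q[:,:2].astype(np.float32)); return len(q),round(x,4),round(y,4),round(R_,4),np.percentile(q[:,2],[5,50,98]).round(3)
    print(n,'tin',circ((.58,.073),.03,.07,.06))
    print('purple',circ((.667,.297),.02,.07,.06),'yellow',circ((.475,.228),.02,.07,.06),'small',circ((.68,-.057),.015,.05,.04))
    m=(w[:,2]>.035)&(w[:,2]<.14)&(abs(w[:,0]-.565)<.09)&(w[:,1]<-.04)&(w[:,1]>-.2)
    q=w[m]; c=np.median(q,0); q=q[np.linalg.norm(q-c,axis=1)<.12]
    for _ in range(6):
        c=q.mean(0); nn=np.linalg.svd(q-c)[2][2]; q=q[abs((q-c)@nn)<.006]
    nn*=np.sign(nn[2]); print('leaf',len(q),c.round(3),nn.round(3),'angle',np.arctan2(np.hypot(nn[0],nn[1]),nn[2]).round(3), q.min(0).round(3),q.max(0).round(3), 'hinge y at z .009',c+0)
    t=w[(abs(w[:,0]-.57)<.2)&(abs(w[:,1])<.3)&(w[:,2]<.012)]; print('table z',np.median(t[:,2]))
# board corners in color on top: wood saturated mask
im=cv2.imread('pics/top0.png'); 
x=im[220:305,295:475]; x=cv2.resize(x,None,fx=4,fy=4,interpolation=cv2.INTER_CUBIC); cv2.imwrite('pics/crop.png',x)
E
```

```text
scene tin (501, 0.58, 0.066, 0.0378, array([0.033, 0.038, 0.051]))
purple (614, 0.6656, 0.2926, 0.0373, array([0.025, 0.033, 0.046])) yellow (687, 0.4768, 0.2222, 0.0359, array([0.025, 0.033, 0.046])) small (206, 0.6841, -0.0613, 0.0289, array([0.018, 0.028, 0.032]))
leaf 1163 [ 0.568 -0.113  0.083] [-0.019  0.695  0.719] angle 0.769 [ 0.504 -0.148  0.035] [ 0.638 -0.058  0.116] hinge y at z .009 [ 0.56838804 -0.11302567  0.08340136]
table z -0.003014030846349658
top tin (882, 0.5847, 0.067, 0.0344, array([0.034, 0.038, 0.053]))
purple (913, 0.6702, 0.2937, 0.035, array([0.028, 0.033, 0.048])) yellow (929, 0.4806, 0.2226, 0.0343, array([0.029, 0.033, 0.048])) small (454, 0.6881, -0.0619, 0.0256, array([0.025, 0.03 , 0.034]))
leaf 2106 [ 0.573 -0.115  0.086] [-0.021  0.695  0.719] angle 0.768 [ 0.507 -0.148  0.035] [ 0.64  -0.058  0.119] hinge y at z .009 [ 0.5725446  -0.11455277  0.08622864]
table z 0.00047204040389714486
```

View pics/crop.png

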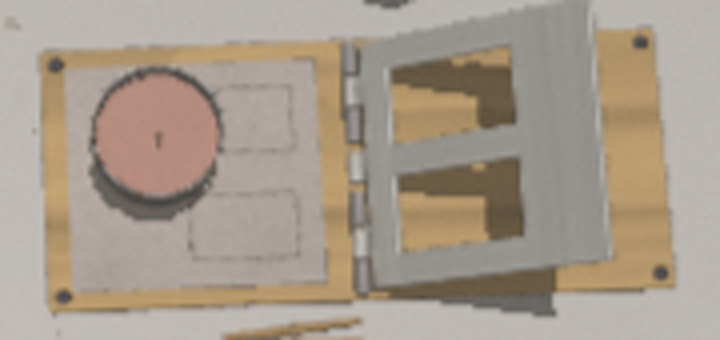

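The crop shows the board corners at full-image pixels (305,233), (308,298), (464,292) and (458,227.5). The tin is clear of the spine, and the leaf windows and border are visible. I still need the board pose and a check that the corridor to the work is free.

```bash
python3 - <<'E'
from h import *
c=eyes.capture('top'); F=f(c)
P=[]
for u,v in((305,233),(308,298),(463.7,291.7),(458.2,227.5),(382.5,262)):
    d=c['T'][:3,:3]@np.array([(u-c['cx'])/F,(v-c['cy'])/F,1]); o=c['T'][:3,3]; p=o+d*(.005-o[2])/d[2]; P.append(p); print(p.round(4))
print('centre',np.mean(P[:4],0).round(4)); e=P[0]-P[3]+P[1]-P[2]; print('yaw',np.arctan2(-e[0],e[1]))
for n in('scene','top'):
    w=np.load(n+'w.npy').reshape(-1,3); w=w[np.isfinite(w[:,0])]
    m=(w[:,2]>.12)&(w[:,0]>.1)&(w[:,0]<.9)&(w[:,1]>-.9)&(w[:,1]<.3); q=w[m]
    print(n,len(q)); 
    if len(q):
        k,ct=np.unique((q/.1).round().astype(int),axis=0,return_counts=True); print([(a.tolist(),int(b)) for a,b in zip(k,ct) if b>8][:50])
E
```

```text
[0.6339 0.1273 0.005 ]
[0.4951 0.1212 0.005 ]
[ 0.5057 -0.2055  0.005 ]
[ 0.6435 -0.2016  0.005 ]
[ 0.5699 -0.0369  0.005 ]
centre [ 0.5695 -0.0396  0.005 ]
yaw 0.030729138224869744
scene 4110
[([2, -7, 3], 143), ([2, -7, 4], 257), ([2, -6, 2], 16), ([2, -6, 3], 419), ([2, -6, 4], 80), ([3, -7, 3], 43), ([3, -7, 4], 179), ([4, -6, 1], 316), ([4, -5, 1], 51), ([5, -6, 1], 120), ([5, -5, 1], 206), ([9, -5, 1], 77), ([9, -5, 2], 25), ([9, -4, 3], 107), ([9, -4, 4], 176), ([9, -4, 5], 56), ([9, -3, 3], 212), ([9, -3, 4], 291), ([9, -3, 5], 97), ([9, -2, 2], 228), ([9, -2, 3], 458), ([9, -2, 4], 335), ([9, -2, 5], 104), ([9, 0, 4], 13), ([9, 0, 5], 70)]
top 3791
[([9, -5, 1], 63), ([9, -4, 3], 254), ([9, -4, 4], 336), ([9, -3, 3], 492), ([9, -3, 4], 731), ([9, -2, 2], 248), ([9, -2, 3], 982), ([9, -2, 4], 660), ([9, 0, 4], 18)]
```

```bash
cat >> h.py <<'E'
def rel(target,yawx=None,tilt=None):
    """print tool-frame shift (mm) and turn (deg); yawx = world heading of tool x (deg), tool down"""
    s,p,r=pose(); d=r.inv().apply(np.array(target)-p)*1e3
    t=np.zeros(3)
    if yawx is not None:
        a=np.radians(yawx); x=np.array([np.cos(a),np.sin(a),0]); z=np.array([0,0,-1.]); y=np.cross(z,x)
        t=np.degrees((r.inv()*R.from_matrix(np.stack([x,y,z],1))).as_rotvec())
    print('t',round(s['time_s'],2),'tcp',p.round(4),'F',np.round(s['ft_force'],1),'w',round(s['width'],4),'shift',d.round(1),'turn',t.round(1))
E
python3 -c "
from h import *
rel([.35,-.42,.32],91.8); rel([.584,.012,.26],91.8)"
```

```text
t 0.95 tcp [ 0.2314 -0.6871  0.2453] F [-0.3 -0.5  0.6] w 0.0855 shift [ 197.7 -215.3  -74.7] turn [  0.    0.  -73.2]
t 0.95 tcp [ 0.2314 -0.6871  0.2453] F [-0.3 -0.5  0.6] w 0.0855 shift [ 557.3 -550.   -14.7] turn [  0.    0.  -73.2]
```

Request:
{"name": "move_arm", "arguments": {
  "series": [
    [40, 5, -5, -35, 0, 0, -7],
    [40, 25, -25, -65, 0, 0, -14],
    [40, 50, -50, -75, 0, 0, -21],
    [40, 75, -78, -75, 0, 0, -28],
    [40, 100, -105, -75, 0, 0, -35],
    [40, 125, -130, -75, 0, 0, -42],
    [40, 150, -155, -75, 0, 0, -49],
    [40, 175, -180, -75, 0, 0, -56],
    [40, 198, -205, -75, 0, 0, -63],
    [40, 222, -230, -75, 0, 0, -70]
  ]
}}

```text
time_s: 1.78
ee_pos: [0.3687, -0.3968, 0.3206]
orientation: [0.0, 0.714, 0.701, -0.0]
ft_force: [0.5, 0.3, 0.3]
width: 0.0401
```

```bash
python3 -c "
from h import *
rel([.584,.012,.2],91.8)"
```

```text
t 1.78 tcp [ 0.3687 -0.3968  0.3206] F [0.5 0.3 0.3] w 0.0401 shift [412.8 207.7 120.4] turn [ 0.   0.  -2.9]
```

Request:
{"name": "move_arm", "arguments": {
  "series": [
    [40, 33, 17, 5, 0, 0, -3],
    [40, 66, 33, 10, 0, 0, -3],
    [40, 99, 50, 15, 0, 0, -3],
    [40, 132, 67, 20, 0, 0, -3],
    [40, 165, 83, 25, 0, 0, -3],
    [40, 198, 100, 30, 0, 0, -3],
    [40, 231, 116, 35, 0, 0, -3],
    [40, 264, 133, 40, 0, 0, -3],
    [40, 297, 150, 45, 0, 0, -3],
    [40, 330, 166, 50, 0, 0, -3]
  ]
}}

```text
time_s: 2.62
ee_pos: [0.5416, -0.0685, 0.2705]
orientation: [0.001, 0.695, 0.719, 0.0]
ft_force: [0.8, 0.0, 0.1]
width: 0.0399
```

```bash
python3 -c "
from h import *
rel([.584,.012,.2],91.8)"
```

```text
t 2.62 tcp [ 0.5416 -0.0685  0.2705] F [0.8 0.  0.1] w 0.0399 shift [79.1 45.  70.5] turn [0.1 0.1 0.1]
```

Request:
{"name": "move_arm", "arguments": {
  "series": [
    [40, 25, 15, 10, 0, 0, 0],
    [40, 50, 30, 25, 0, 0, 0],
    [40, 75, 43, 45, 0, 0, 0],
    [40, 79, 45, 70, 0, 0, 0],
    [40, 79, 45, 95, 0, 0, 0],
    [40, 79, 45, 115, 0, 0, 0],
    [40, 79, 45, 130, 0, 0, 0],
    [40, 79, 45, 135, 0, 0, 0],
    [40, 79, 45, 135, 0, 0, 0],
    [40, 79, 45, 135, 0, 0, 0]
  ]
}}

```text
time_s: 3.45
ee_pos: [0.5846, 0.0118, 0.136]
orientation: [0.001, 0.695, 0.719, 0.0]
ft_force: [-0.3, 0.8, 0.9]
width: 0.04
```

```bash
python3 - <<'E'
from h import *
rel([.584,.012,.03],91.8)
c=eyes.capture('scene'); save('sc1',cv2.resize(c['color'][150:330,240:480],None,fx=3,fy=3,interpolation=cv2.INTER_CUBIC))
w=eyes.capture('wrist'); save('wr1',w['color'])
E
```

```text
t 3.45 tcp [0.5846 0.0118 0.136 ] F [-0.3  0.8  0.9] w 0.04 shift [  0.3  -0.8 106. ] turn [0.1 0.1 0.1]
```

View pics/sc1.png

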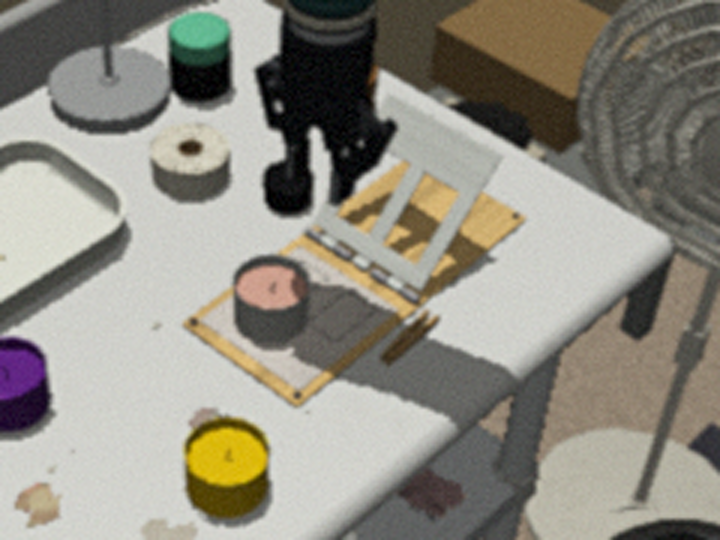

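View pics/wr1.png

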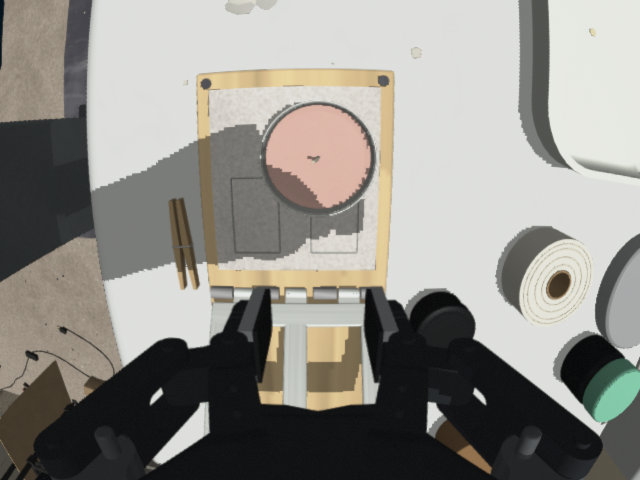

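Scene crop: the gripper hangs over the spine, the tin is at (270,300), and nothing else is near the fingers. Wrist view: the tin at (318,157) is centred on the finger midline at about x=318. I can descend.

Request:
{"name": "move_arm", "arguments": {
  "series": [
    [40, 0, 0, 15, 0, 0, 0],
    [40, 0, 0, 30, 0, 0, 0],
    [40, 0, 0, 45, 0, 0, 0],
    [40, 0, 0, 60, 0, 0, 0],
    [40, 0, 0, 75, 0, 0, 0],
    [40, 0, 0, 88, 0, 0, 0],
    [40, 0, 0, 97, 0, 0, 0],
    [40, 0, 0, 104, 0, 0, 0],
    [40, 0, 0, 107, 0, 0, 0],
    [40, 0, 0, 107, 0, 0, 0]
  ]
}}

```text
time_s: 4.38
ee_pos: [0.5855, 0.0118, 0.0294]
orientation: [0.001, 0.695, 0.719, 0.001]
ft_force: [-0.1, -0.3, 0.2]
width: 0.0399
```

Request:
{"name": "move_arm", "arguments": {
  "series": [
    [40, 3, 0, 0, 0, 0, 0],
    [40, 6, 0, 0, 0, 0, 0],
    [40, 9, 0, 0, 0, 0, 0],
    [40, 12, 0, 0, 0, 0, 0],
    [40, 15, 0, 0, 0, 0, 0],
    [40, 18, 0, 0, 0, 0, 0],
    [40, 21, 0, 0, 0, 0, 0],
    [40, 24, 0, 0, 0, 0, 0],
    [40, 27, 0, 0, 0, 0, 0],
    [40, 30, 0, 0, 0, 0, 0]
  ]
}}

```text
time_s: 5.22
ee_pos: [0.5845, 0.0415, 0.0295]
orientation: [0.002, 0.695, 0.719, 0.001]
ft_force: [-0.0, -1.4, 2.1]
width: 0.0402
```

```bash
cat > tin.py <<'E'
from h import *
c=eyes.capture('wrist'); s,p,r=pose()
rel([.584,.15,.03],91.8)
for d in search_frame('tin',c)[:2]: print(d['centre'],d['conf'])
t=eyes.capture('top'); w=cloud(t)
for d in search_frame('tin',t)[:3]:
    u,v=np.round(d['centre']).astype(int); print('top',(u,v),d['conf'],w[v,u].round(3))
save('wr_now',c['color']); save('top_now',t['color'])
E
python3 tin.py
```

```text
t 5.27 tcp [0.5845 0.0427 0.0295] F [-0.5 -0.4  1.1] w 0.0401 shift [107.2   3.1  -0.6] turn [0.2 0.  0.1]
[317.2, 238.7] 0.65
top (np.int64(224), np.int64(216)) 0.93 [0.666 0.297 0.032]
top (np.int64(255), np.int64(307)) 0.86 [0.475 0.228 0.033]
top (np.int64(322), np.int64(258)) 0.81 [0.574 0.091 0.039]
```

Request:
{"name": "move_arm", "arguments": {
  "series": [
    [40, 4, 0, 0, 0, 0, 0],
    [40, 8, 0, 0, 0, 0, 0],
    [40, 12, 0, 0, 0, 0, 0],
    [40, 16, 0, 0, 0, 0, 0],
    [40, 20, 0, 0, 0, 0, 0],
    [40, 24, 0, 0, 0, 0, 0],
    [40, 28, 0, 0, 0, 0, 0],
    [40, 32, 0, 0, 0, 0, 0],
    [40, 36, 0, 0, 0, 0, 0],
    [40, 40, 0, 0, 0, 0, 0]
  ]
}}

```text
time_s: 6.25
ee_pos: [0.5832, 0.0826, 0.0295]
orientation: [0.001, 0.695, 0.719, 0.001]
ft_force: [-0.0, -1.8, 1.7]
width: 0.0398
```

Request:
{"name": "move_arm", "arguments": {
  "series": [
    [40, 3, 0, 0, 0, 0, 0],
    [40, 6, 0, 0, 0, 0, 0],
    [40, 9, 0, 0, 0, 0, 0],
    [40, 12, 0, 0, 0, 0, 0],
    [40, 15, 0, 0, 0, 0, 0],
    [40, 18, 0, 0, 0, 0, 0],
    [40, 21, 0, 0, 0, 0, 0],
    [40, 24, 0, 0, 0, 0, 0],
    [40, 27, 0, 0, 0, 0, 0],
    [40, 30, 0, 0, 0, 0, 0]
  ]
}}

```text
time_s: 7.08
ee_pos: [0.5821, 0.113, 0.0293]
orientation: [0.001, 0.695, 0.719, 0.001]
ft_force: [0.5, -0.7, -0.3]
width: 0.0398
```

```bash
python3 tin.py
```

```text
t 7.13 tcp [0.5821 0.114  0.0294] F [ 0.7 -0.1 -1.3] w 0.04 shift [35.9  3.1 -0.6] turn [ 0.2 -0.   0.2]
[317.4, 232.9] 0.82
[75.8, 63.3] 0.61
top (np.int64(226), np.int64(213)) 0.67 [0.673 0.293 0.032]
top (np.int64(255), np.int64(306)) 0.62 [0.477 0.229 0.032]
top (np.int64(289), np.int64(259)) 0.58 [0.574 0.16  0.031]
```

Request:
{"name": "move_arm", "arguments": {
  "series": [
    [40, 4, 0, 0, 0, 0, 0],
    [40, 8, 0, 0, 0, 0, 0],
    [40, 12, 0, 0, 0, 0, 0],
    [40, 16, 0, 0, 0, 0, 0],
    [40, 20, 0, 0, 0, 0, 0],
    [40, 24, 0, 0, 0, 0, 0],
    [40, 28, 0, 0, 0, 0, 0],
    [40, 32, 0, 0, 0, 0, 0],
    [40, 36, 0, 0, 0, 0, 0],
    [40, 40, 0, 0, 0, 0, 0]
  ]
}}

```text
time_s: 8.12
ee_pos: [0.5809, 0.1536, 0.0295]
orientation: [0.001, 0.695, 0.719, 0.001]
ft_force: [0.6, -1.5, -0.1]
width: 0.0401
```

Request:
{"name": "move_arm", "arguments": {
  "series": [
    [40, -3, 0, 0, 0, 0, 0],
    [40, -8, 0, 0, 0, 0, 0],
    [40, -14, 0, 0, 0, 0, 0],
    [40, -22, 0, 0, 0, 0, 0],
    [40, -30, 0, 0, 0, 0, 0],
    [40, -34, 0, -10, 0, 0, 0],
    [40, -34, 0, -25, 0, 0, 0],
    [40, -34, 0, -50, 0, 0, 0],
    [40, -34, 0, -80, 0, 0, 0],
    [40, -34, 0, -110, 0, 0, 0]
  ]
}}

```text
time_s: 8.95
ee_pos: [0.5811, 0.1185, 0.1409]
orientation: [0.001, 0.695, 0.719, 0.001]
ft_force: [0.3, -0.8, -0.6]
width: 0.0401
```

```bash
python3 tin.py; python3 - <<'E'
from h import *
im=cv2.imread('pics/wr_now.png')
c=eyes.capture('scene'); w=cloud(c).reshape(-1,3); s=c['color'][150:330,240:480]
for n in('scene','top'):
    if n=='top': w=cloud(eyes.capture('top')).reshape(-1,3)
    w=w[np.isfinite(w[:,0])]
    m=(np.hypot(w[:,0]-.578,w[:,1]-.19)<.05)&(w[:,2]>.02)&(w[:,2]<.06); q=w[m]
    if len(q): print(n,len(q),cv2.minEnclosingCircle(q[:,:2].astype(np.float32)),np.percentile(q[:,2],[5,50,98]))
b=np.full((480,800,3),0,np.uint8); b[:,:480]=cv2.resize(im[:, :],(480,360)).copy() if 0 else cv2.copyMakeBorder(cv2.resize(im,(480,360)),0,120,0,0,cv2.BORDER_CONSTANT)
b[:240,480:800]=cv2.resize(s[...,::-1],(320,240)); cv2.imwrite('pics/both.png',b)
E
```

```text
t 9.0 tcp [0.5849 0.1198 0.1469] F [1.  0.4 2.6] w 0.0399 shift [ 30.   -1.4 116.9] turn [ 0.7 -0.1  0.1]
[169.3, 82.8] 0.94
[456.9, 16.5] 0.85
top (np.int64(255), np.int64(308)) 0.75 [0.473 0.228 0.034]
top (np.int64(273), np.int64(257)) 0.73 [0.577 0.192 0.037]
top (np.int64(225), np.int64(212)) 0.6 [0.673 0.293 0.041]
scene 600 ((0.577585756778717, 0.1919432431459427), 0.036948952823877335) [0.02459828 0.03257601 0.04608957]
top 899 ((0.5808257460594177, 0.19208964705467224), 0.03426462784409523) [0.02911407 0.03325748 0.04773618]
```

View pics/both.png

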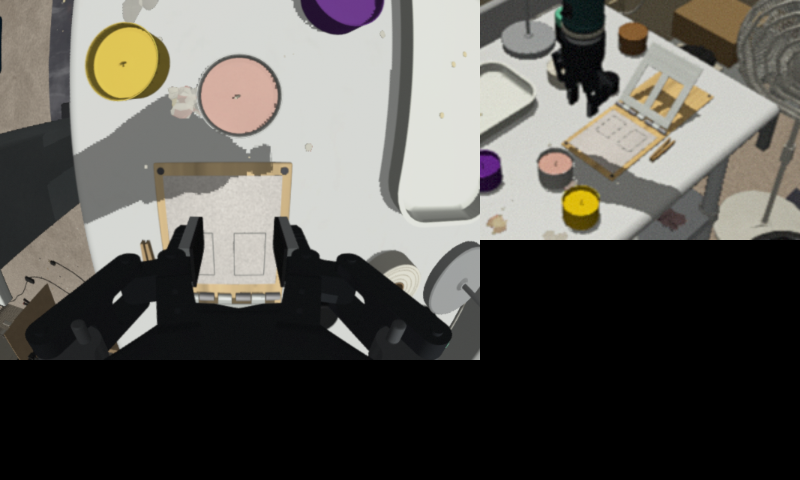

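The wrist view shows the tin on the table at (.579,.192), clear of the board edge (y≈.125), and its rim height has dropped to about 46 mm. Next the leaf: lift over it and go behind its free edge with the fingers closed.

Request:
{"name": "move_arm", "arguments": {
  "series": [
    [40, 0, 0, -35, 0, 0, 0],
    [20, -10, 0, -70, 0, 0, 0],
    [0, -45, -3, -90, 0, 0, 0],
    [0, -85, -5, -95, 0, 0, 0],
    [0, -125, -8, -95, 0, 0, 0],
    [0, -165, -11, -95, 0, 0, 0],
    [0, -205, -14, -95, 0, 0, 0],
    [0, -245, -16, -95, 0, 0, 0],
    [0, -280, -18, -95, 0, 0, 0],
    [0, -310, -20, -95, 0, 0, 0]
  ]
}}

```text
time_s: 10.08
ee_pos: [0.5694, -0.1952, 0.2325]
orientation: [-0.0, 0.696, 0.718, -0.001]
ft_force: [0.4, 1.1, 0.2]
width: 0.0002
```

```bash
python3 -c "
from h import *
rel([.573,-.185,.102],91.8)"
```

```text
t 10.08 tcp [ 0.5694 -0.1952  0.2325] F [0.4 1.1 0.2] w 0.0002 shift [ 10.2   4.1 130.5] turn [-0.1  0.  -0. ]
```

Request:
{"name": "move_arm", "arguments": {
  "series": [
    [0, 3, 2, 15, 0, 0, 0],
    [0, 6, 4, 35, 0, 0, 0],
    [0, 6, 4, 58, 0, 0, 0],
    [0, 6, 4, 80, 0, 0, 0],
    [0, 6, 4, 100, 0, 0, 0],
    [0, 6, 4, 115, 0, 0, 0],
    [0, 6, 4, 126, 0, 0, 0],
    [0, 6, 4, 130, 0, 0, 0],
    [0, 6, 4, 130, 0, 0, 0],
    [0, 6, 4, 130, 0, 0, 0]
  ]
}}

```text
time_s: 10.92
ee_pos: [0.5732, -0.1892, 0.1025]
orientation: [-0.0, 0.696, 0.718, -0.001]
ft_force: [-0.3, -0.2, 0.5]
width: -0.0002
```

```bash
python3 - <<'E'
from h import *
rel([.573,-.158,.102],91.8)
c=eyes.capture('scene'); save('sc3',cv2.resize(c['color'][130:290,280:500],None,fx=3,fy=3,interpolation=cv2.INTER_CUBIC))
E
```

```text
t 10.92 tcp [ 0.5732 -0.1892  0.1025] F [-0.3 -0.2  0.5] w -0.0002 shift [31.2  0.8  0.5] turn [-0.1  0.  -0. ]
```

View pics/sc3.png

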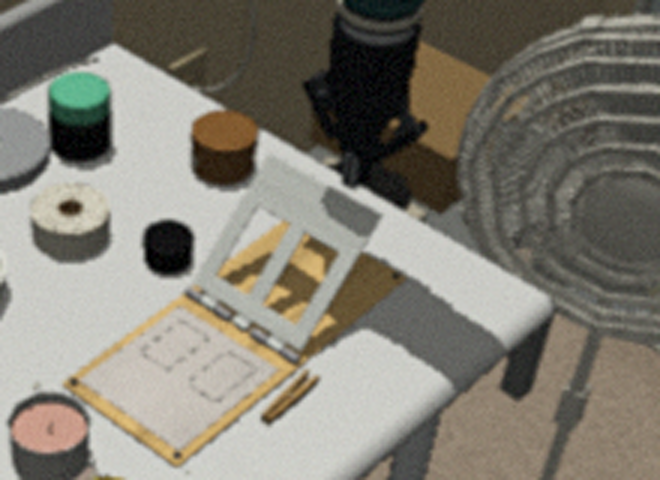

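The crop shows the closed fingertips just behind the middle of the leaf's free edge at (350,170), so I start pushing.

Request:
{"name": "move_arm", "arguments": {
  "series": [
    [0, 12, 0, 0, 0, 0, 0],
    [0, 22, 0, 0, 0, 0, 0],
    [0, 30, 0, 0, 0, 0, 0],
    [0, 38, 0, -5, 0, 0, 0],
    [0, 46, 0, -11, 0, 0, 0],
    [0, 54, 0, -17, 0, 0, 0],
    [0, 62, 0, -23, 0, 0, 0],
    [0, 71, 0, -29, 0, 0, 0],
    [0, 81, 0, -34, 0, 0, 0],
    [0, 92, 0, -38, 0, 0, 0]
  ]
}}

```text
time_s: 11.8
ee_pos: [0.5709, -0.0957, 0.1417]
orientation: [0.0, 0.696, 0.718, 0.0]
ft_force: [0.4, -0.6, 1.2]
width: 0.0
```

```bash
cat > leaf.py <<'E'
from h import *
rel([.573,-.051,.148],91.8)
w=cloud(eyes.capture('top')).reshape(-1,3); w2=cloud(eyes.capture('scene')).reshape(-1,3)
for w in(w,w2):
    w=w[np.isfinite(w[:,0])]; xl=(w[:,0]-.57)
    # side strips of the leaf, off the fingers
    m=(abs(xl)<.063)&(abs(xl)>.045)&(w[:,1]>-.2)&(w[:,1]<.125); q=w[m]; y=q[:,1]+.038-.03*(q[:,0]-.57); z=q[:,2]-.009
    rr=np.hypot(y,z); k=(rr>.03)&(rr<.16)&(z>.006); a=np.arctan2(z[k],-y[k])
    h,e=np.histogram(a,bins=np.arange(0,3.2,.05)); print([(round(e[i],2),int(h[i])) for i in np.argsort(-h)[:4]], 'rmax',rr[k].max() if k.any() else None)
E
python3 leaf.py
```

```text
t 11.8 tcp [ 0.5709 -0.0957  0.1417] F [ 0.4 -0.6  1.2] w 0.0 shift [44.6  3.5 -6.4] turn [ 0.  0. -0.]
[(np.float64(1.25), 417), (np.float64(1.3), 62), (np.float64(1.35), 6), (np.float64(1.2), 5)] rmax 0.1530756788792249
[(np.float64(1.3), 197), (np.float64(1.25), 183), (np.float64(1.35), 29), (np.float64(1.2), 9)] rmax 0.1516136760351969
```

Request:
{"name": "move_arm", "arguments": {
  "series": [
    [0, 11, 0, -2, 0, 0, 0],
    [0, 22, 0, -4, 0, 0, 0],
    [0, 34, 0, -6, 0, 0, 0],
    [0, 46, 0, -6, 0, 0, 0],
    [0, 57, 1, -5, 0, 0, 0],
    [0, 68, 1, -4, 0, 0, 0],
    [0, 79, 1, -1, 0, 0, 0],
    [0, 90, 1, 3, 0, 0, 0],
    [0, 101, 1, 7, 0, 0, 0],
    [0, 111, 1, 12, 0, 0, 0]
  ]
}}

```text
time_s: 12.73
ee_pos: [0.5681, 0.0192, 0.1293]
orientation: [-0.0, 0.694, 0.72, 0.001]
ft_force: [-0.1, -1.2, 0.1]
width: -0.0002
```

```bash
python3 leaf.py
```

```text
t 12.73 tcp [0.5681 0.0192 0.1293] F [-0.1 -1.2  0.1] w -0.0002 shift [-70.4   2.4 -18.8] turn [ 0.1 -0.1  0.3]
[(np.float64(2.1), 191), (np.float64(2.05), 45), (np.float64(2.0), 4), (np.float64(2.15), 2)] rmax 0.15292159268754776
[(np.float64(2.15), 68), (np.float64(2.2), 13), (np.float64(0.0), 0), (np.float64(0.05), 0)] rmax 0.15213915931942856
```

Request:
{"name": "move_arm", "arguments": {
  "series": [
    [0, 9, 0, 7, 0, 0, 0],
    [0, 18, 0, 14, 0, 0, 0],
    [0, 26, 0, 21, 0, 0, 0],
    [0, 33, 0, 28, 0, 0, 0],
    [0, 40, 0, 36, 0, 0, 0],
    [0, 46, 0, 45, 0, 0, 0],
    [0, 52, 0, 54, 0, 0, 0],
    [0, 57, 0, 63, 0, 0, 0],
    [0, 61, 0, 72, 0, 0, 0],
    [0, 64, 0, 80, 0, 0, 0]
  ]
}}

```text
time_s: 13.67
ee_pos: [0.5647, 0.0858, 0.0479]
orientation: [-0.001, 0.693, 0.721, 0.001]
ft_force: [0.5, -0.8, 0.4]
width: -0.0005
```

```bash
python3 leaf.py
```

```text
t 13.67 tcp [0.5647 0.0858 0.0479] F [ 0.5 -0.8  0.4] w -0.0005 shift [-136.7    2.8 -100.5] turn [-0.  -0.2  0.5]
[(np.float64(2.95), 105), (np.float64(2.9), 99), (np.float64(2.35), 7), (np.float64(3.0), 3)] rmax 0.1599080567726094
[(np.float64(2.95), 181), (np.float64(2.9), 24), (np.float64(3.0), 9), (np.float64(2.85), 2)] rmax 0.15868738229818957
```

Request:
{"name": "move_arm", "arguments": {
  "series": [
    [0, 0, 0, 3, 0, 0, 0],
    [0, 0, 0, 6, 0, 0, 0],
    [0, 0, 0, 9, 0, 0, 0],
    [0, 0, 0, 12, 0, 0, 0],
    [0, 0, 0, 15, 0, 0, 0],
    [0, 0, 0, 17, 0, 0, 0],
    [0, 0, 0, 19, 0, 0, 0],
    [0, 0, 0, 21, 0, 0, 0],
    [0, 0, 0, 22, 0, 0, 0],
    [0, 0, 0, 22, 0, 0, 0]
  ]
}}

```text
time_s: 14.6
ee_pos: [0.5638, 0.0859, 0.0253]
orientation: [-0.002, 0.693, 0.721, -0.0]
ft_force: [0.1, -0.3, -0.1]
width: -0.0002
```

Request:
{"name": "move_arm", "arguments": {
  "series": [
    [0, 0, 0, 0.5, 0, 0, 0],
    [0, 0, 0, 1, 0, 0, 0],
    [0, 0, 0, 1.5, 0, 0, 0],
    [0, 0, 0, 2, 0, 0, 0],
    [0, 0, 0, 2, 0, 0, 0],
    [0, 0, 0, 2, 0, 0, 0],
    [0, 0, 0, 2, 0, 0, 0],
    [0, 0, 0, 2, 0, 0, 0],
    [0, 0, 0, 2, 0, 0, 0],
    [0, 0, 0, 2, 0, 0, 0]
  ]
}}

```text
time_s: 15.43
ee_pos: [0.5638, 0.0858, 0.0249]
orientation: [-0.002, 0.693, 0.721, -0.0]
ft_force: [-2.0, -1.1, 13.2]
width: -0.0
```

The press met the end stop with 13 N. I retreat straight up and then check.

Request:
{"name": "move_arm", "arguments": {
  "series": [
    [0, 0, 0, -5, 0, 0, 0],
    [0, 0, 0, -15, 0, 0, 0],
    [0, 0, 0, -35, 0, 0, 0],
    [0, 0, 0, -65, 0, 0, 0],
    [0, -10, 0, -95, 0, 0, 0],
    [0, -40, 0, -120, 0, 0, 0],
    [0, -75, 0, -140, 0, 0, 0],
    [0, -110, 0, -160, 0, 0, 0],
    [0, -145, 0, -180, 0, 0, 0],
    [0, -170, 0, -190, 0, 0, 0]
  ]
}}

```text
time_s: 16.27
ee_pos: [0.5718, -0.0886, 0.2175]
orientation: [0.0, 0.694, 0.72, 0.0]
ft_force: [0.1, -0.3, -0.0]
width: -0.0001
```

```bash
python3 - <<'E'
from h import *
rel([.57,-.05,.2],91.8)
names=('small_tin','clip','roll','closed_tin','bottle')
for n in('scene','top'):
    c=eyes.capture(n); w=cloud(c)
    for q in names:
        d=search_frame(q,c)
        print(n,q,[(np.round(e['centre']).tolist(),round(e['conf'],2)) for e in d[:2]])
    save(n+'_end',c['color']); w=w.reshape(-1,3); w=w[np.isfinite(w[:,0])]
    m=(np.hypot(w[:,0]-.578,w[:,1]-.19)<.05)&(w[:,2]>.02)&(w[:,2]<.06); q=w[m]
    print('tin',cv2.minEnclosingCircle(q[:,:2].astype(np.float32)),np.percentile(q[:,2],[5,50,98]))
    y=w[:,1]+.038; 
    for a,b in((.02,.05),(.105,.145)):
        m=(abs(w[:,0]-.568)<.06)&(y>a)&(y<b)&(w[:,2]<.05); print('leaf z',np.percentile(w[m][:,2],[10,50,90]).round(4))
    if n=='scene': save('endcrop',cv2.resize(c['color'][150:330,240:480],None,fx=3,fy=3,interpolation=cv2.INTER_CUBIC))
E
```

```text
t 16.27 tcp [ 0.5718 -0.0886  0.2175] F [ 0.1 -0.3 -0. ] w -0.0001 shift [38.7 -0.4 17.5] turn [0.1 0.  0.3]
scene small_tin [([334.0, 211.0], 0.8)]
scene clip [([375.0, 265.0], 0.4)]
scene roll [([302.0, 204.0], 0.82), ([338.0, 254.0], 0.17)]
scene closed_tin [([355.0, 177.0], 0.8)]
scene bottle []
tin ((0.5773887038230896, 0.1919846087694168), 0.03652200102806091) [0.02505273 0.03272786 0.04577086]
leaf z [0.0024 0.0066 0.0115]
leaf z [0.0077 0.01   0.0123]
top small_tin [([395.0, 205.0], 0.61)]
top clip [([366.0, 303.0], 0.66), ([373.0, 268.0], 0.41)]
top roll [([371.0, 162.0], 0.89), ([338.0, 262.0], 0.27)]
top closed_tin [([462.0, 167.0], 0.62)]
top bottle [([162.0, 200.0], 0.74)]
tin ((0.5812821984291077, 0.1926884800195694), 0.034643903374671936) [0.02868318 0.03321803 0.04753634]
leaf z [0.004  0.0082 0.013 ]
leaf z [0.0083 0.0111 0.0141]
```

View pics/endcrop.png

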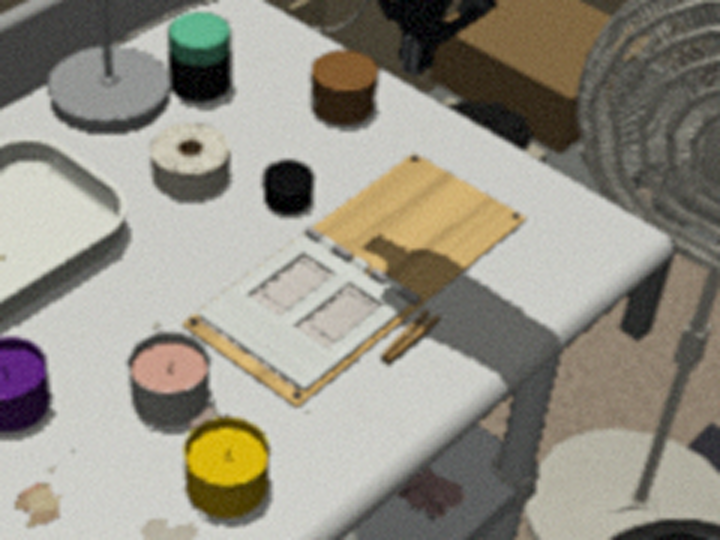

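The crop shows the leaf flat on the sheet around (300,310). The tin stands on the table at (170,380), clear of the board, and the other things are in place. Its border sits at about 11 mm, as expected when fully down. I hand in now.

```bash
python3 -c "
from h import *
print(manip.finish_job())"
```

```text
the job is handed in; nothing more can be done
None
```

I pushed the tin off the board's +y edge with two open fingertips. Then I turned the leaf over its spine with the closed fingertips, pressed it down with about 13 N, and retreated. I handed the job in at about 17 s of robot time; no verdict came back.

- **Tin:** it stands upright at about (0.579, 0.192). Its rim is about 46 mm above the table, and there are about 33 mm between it and the board.
- **Leaf:** the border's top is at about 10–11 mm, which is what flat on the end stop should give.
- **Other things:** in the last pictures they are where they started, and the gripper is clear of everything. The detector missed the bottle in the last scene picture, but found it unmoved in the top view. It also put the closed tin's centre about 11 pixels off its first reading in the top view, but only about 4 pixels off in the scene view. I took that as detector error, because the arm never came near it.

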